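# Lock the drilling index plate at its next station

## Robot

A 6-joint arm with a two-finger parallel gripper is mounted at the origin on the work surface. World frame = base frame: x ahead of the robot, y to its left, z up, the work surface at z = 0. Lengths are in m, angles in rad, forces in N, time in s.
With the tool pointing down it reaches from about 0.375 to 0.975 m from the base axis. Payload 3.8 kg.
Tool frame: the origin (TCP) lies midway between the tips of the shut fingers; the grasp point (between the pads) lies 19 mm behind it; x points along the fingers, y is the direction in which the jaws open and shut, and the axes are right-handed (so a half turn about x gives the same grasp; the last joint's range is limited). The gripper opens to 88 mm and grips with 3 to 60 N. Pads are 18 mm wide; open, the fingers measure 123 mm over their backs; the gripper's body (75 mm by 187 mm) begins 45 mm behind the grasp point.
Start: joints at [1.219, 0.264, 1.604, -0, 1.274, -0.037], TCP at [0.209, 0.642, 0.211] pointing down, gripper open.
Joint ranges: [-2.63, 2.63], [-0.94, 2.18], [0.31, 2.57], [-1.31, 4.45], [0, 2.66], [-2.55, 2.55]. Speed limits (rad/s): [2.57, 2.57, 3.14, 3.14, 3.14, 3.14].

## Interface

Orientations are given as a rotation vector (axis times angle).
In Python, from cell import manip, inverse_kinematics, cams, order gives the robot as it stands. Calls block until the motion is done:
- manip.move_pose(position, orientation): joint-space move of the TCP to a pose.
- manip.move_linear(position, rate=0.15, rot=None): straight line of the TCP; rot=None keeps the orientation; rate is the mean speed in m/s.
- manip.set_joints(angles): joint-space move.
- manip.set_gripper(opening, force=None): finger opening in m; force is the grip in N (None keeps the last); returns when the fingers have stopped.
- manip.dwell(seconds).
- inverse_kinematics(position, orientation): joint angles nearest the present ones, or None.
- manip.state(): the state.
- cams.capture(name): name is "scene" or "top" or "wrist"; returns a dict with "image" (420x560x3 uint8, blue, green, red), "z_map" (420x560 float32, m along the optical axis (not along the pixel's ray), 0 where there is no reading), "intrinsics" (3x3 intrinsics, pixels), "k1" (the pictures are not rectified: a ray, as slopes to the right and down, at radius r is drawn at 1 + k1 r^2 times it, then the intrinsics apply), "position" and "orientation" of the camera in the world; the wrist camera has in their place "T_tool_cam" (4x4, takes a point from camera to tool coordinates, whose origin is the TCP and whose axes are the tool frame's). Camera axes: x right, y down, z forward; pixel columns grow to the right and rows downward; lengths in m; the calibration is good to about 2 mm. A picture is of the moment at which its call begins: read the wrist's pose just before it.
A pose or a line that the arm cannot do raises manip.IKError and nothing moves.
- order.close_job(): hands the job in, once; it reports no verdict.
The state is a dict: "clock": time; "joint_pos": joint angles; "joint_velocities": joint speeds; "tau": joint torques, N m; "tool_pos": TCP position; "tcp_rot": TCP orientation; "contact_force": force on the tool from outside, world axes, zero at the start; "moment": the same for the moment, N m; "gripper_width": finger opening in m.
Only numpy, scipy, OpenCV 4.12 (cv2) and the standard library are available. Lean on these libraries where they do the work, as an engineer would, in place of code of your own. Each camera call takes 0.05 s, during which the arm holds its last target.

## Task

On the blue drilling fixture, turn the steel index plate by pushing its black turning pin with the fingertips until the yellow-painted slot lines up with the lock bar. Then push the red thumb plate so that the bar slides fully home into that slot. Push gently and grip nothing, and leave the bin, bottle, bucking bar and pliers where they are.

Things in the scene. Friction and masses are not known exactly. Their poses are not given: they have to be found in the camera images.
- fixture: Blue cast fixture bolted to the bench. Origin on the bench under the index plate's axis, z up. The lock bar lies on its -y side along x = 0 and slides along the fixture's +y axis towards the plate. Base slab 220 mm (x) by 330 mm (y -210 to +120 mm), 18 mm thick. The bar's guide block covers x -30 to +30, y -175 to -125 mm and is 80 mm high (screw heads 84 mm).
- plate_axis (a point): Centre of the index plate's top face, 72 mm above the bench. The plate is a level steel disc, 220 mm diameter, 14 mm thick, with four rim slots a quarter turn apart, 20 mm wide, 26 mm deep; one is painted yellow. Turning with it: aluminium ring (132 mm diameter), hub 58 mm wide and 16 mm high, and four copper clecos 46 mm from the axis, 41 mm high above that face.
- yellow_slot (a point): Middle of the mouth of the yellow-painted slot, on the rim 110 mm from the plate's axis, at mid thickness (65 mm above the bench). It turns with the plate.
- pin_mid (a point): Middle of the black upright turning pin fixed on the plate, 96 mm above the bench: pin of 18 mm diameter, 92 mm from the plate's axis, standing from the plate's top face (72 mm) to 120 mm above the bench. Seen from above it is 135 degrees clockwise from the yellow slot.
- index_plate (a joint): Angle of the index plate in rad, growing anticlockwise from above; 0 when the yellow slot lines up exactly with the lock bar. Begins between -1.6 and -0.6, so the short way is anticlockwise. Light bearing drag (0.15 N m, about 2 N at the pin); it stays where it is left. Stops at +-3.1.
- lock_bar (a joint): How far the lock bar is in, in m: 0 drawn back (nose 6 mm outside the rim; starts at 0 to 0.003), 0.028 fully home with the thumb plate on its two thin rubber stops. Needs about 3 N to slide and stays where it is left. Bar 16 mm wide, 12 mm high, nose tapered to 9 mm: it enters a slot lined up within 0.05 rad and then centres the plate; elsewhere the rim stops it at 0.006.
- bar_nose (a point): Tip of the lock bar's nose, on its centre line, 65 mm above the bench; it faces the plate.
- thumb_face (a point): Centre of the outer face (the one turned away from the plate) of the red upright thumb plate on the outer end of the lock bar, 95 mm above the bench. The thumb plate is 40 mm wide, 8 mm thick and stands from 58 to 118 mm above the bench. Pushing it along the fixture's +y axis, towards the plate, slides the bar in.
- cleco_bin: Loose yellow bin of clecos, 100 by 130 mm with a 27 mm lip on its -x side, 65 mm high, 0.5 kg; origin at the centre of its underside. To be left alone.
- fluid_bottle: Loose white bottle with a red cap, 56 mm diameter, 150 mm high; origin at the centre of its underside. To be left alone.
- bucking_bar: Loose stepped dark steel block, 32 by 60 mm, 80 mm high, 0.75 kg; origin at the centre of its underside. To be left alone.
- cleco_pliers: Loose pliers with blue handles lying flat, 148 mm long (along their x), 64 mm wide, 12 mm high; origin on the bench near the middle. To be left alone.

How it is judged:
By the outcome, as a careful person would: the job done as asked, in the order asked, and still so for the second after the job is handed in, with the robot touching nothing.
It also fails if it takes over 51 s, if anything falls off the work surface, if the arm or the gripper's body presses on something with over 40 N, if the wrist force passes 120 N, or if a joint passes its speed limit or range.

## Working session

There is one attempt and no reset: what is moved stays moved. The work goes in short steps, each a Python script; the robot and the scene stay as the last script left them, time stands still between calls to the robot, and variables do not carry over. Pictures are saved under pics/ and viewed, and the job is handed in when it is done.

```bash
ls; mkdir -p pics; cat > h.py <<'E'
import numpy as np, cv2, pickle
from scipy.spatial.transform import Rotation as R
def save(c,n):
    cv2.imwrite(f'pics/{n}.png',c['image']); pickle.dump(c,open(f'pics/{n}.pkl','wb'))
def ray(c,u,v):
    K=np.array(c['intrinsics']);x=(u-K[0,2])/K[0,0];y=(v-K[1,2])/K[1,1]
    rd=np.hypot(x,y);r=rd
    for _ in range(30): r=rd/(1+c['k1']*r*r)
    s=r/rd if rd>0 else 1
    return np.array([x*s,y*s,1.])
def pose(c):
    if 'T' in c: return c['T'][:3,:3],c['T'][:3,3]
    o=np.array(c['orientation'])
    return (R.from_rotvec(o).as_matrix() if o.shape==(3,) else (o if o.shape==(3,3) else R.from_quat(o).as_matrix())),np.array(c['position'])
def at_z(c,u,v,z):
    Rm,p=pose(c);d=Rm@ray(c,u,v);return p+d*(z-p[2])/d[2]
def at_depth(c,u,v):
    Rm,p=pose(c);d=c['z_map'][int(round(v)),int(round(u))];return p+Rm@ray(c,u,v)*d
def project(c,P):
    Rm,p=pose(c);q=Rm.T@(np.array(P)-p);x,y=q[:2]/q[2];k=1+c['k1']*(x*x+y*y);K=np.array(c['intrinsics'])
    return np.array([K[0,0]*x*k+K[0,2],K[1,1]*y*k+K[1,2]])
E
python3 - <<'E'
from cell import manip,cams
from h import *
s=manip.state();print(s)
for n in ('scene','top'):
    c=cams.capture(n);save(c,n+'0');print(n,c['intrinsics'],c['k1'],c['position'],c['orientation'])
E
```

```text
pics
{'clock': 0.0, 'joint_pos': array([ 1.21910548e+00,  2.64730662e-01,  1.60534159e+00, -2.37177762e-06,
        1.27372498e+00, -3.68995783e-02]), 'joint_velocities': array([-0.00127978,  0.00134216, -0.00122075, -0.00267298, -0.00038438,
        0.00110184]), 'tau': array([-8.77378579e-05, -5.02131557e+01, -3.56864583e+01,  7.28907553e-02,
        2.96802144e-02, -1.96950182e-04]), 'tool_pos': array([0.20873016, 0.64111024, 0.20992075]), 'tcp_rot': array([ 0.24536056,  1.55706438, -0.24877075]), 'contact_force': array([0.64771162, 0.62956225, 0.0808282 ]), 'moment': array([ 0.02006115, -0.02177685,  0.00025164]), 'gripper_width': 0.0879202508657169}
scene [[524.13286674   0.         274.3376597 ]
 [  0.         524.13286674 213.15834477]
 [  0.           0.           1.        ]] 0.023662256756903997 [ 1.32323127 -0.38445404  0.9224291 ] [-2.08289339 -1.21969952  0.49420595]
top [[522.26265234   0.         275.52312675]
 [  0.         522.26265234 209.88317221]
 [  0.           0.           1.        ]] -0.03591757318537728 [0.41802687 0.03781946 1.09992811] [-2.11437014  2.12101767 -0.1568663 ]
```

View pics/top0.png

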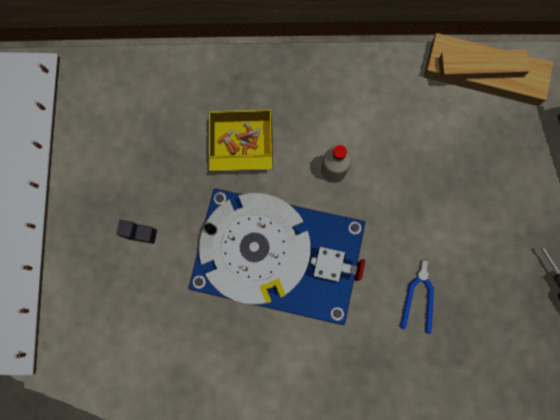

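View pics/scene0.png

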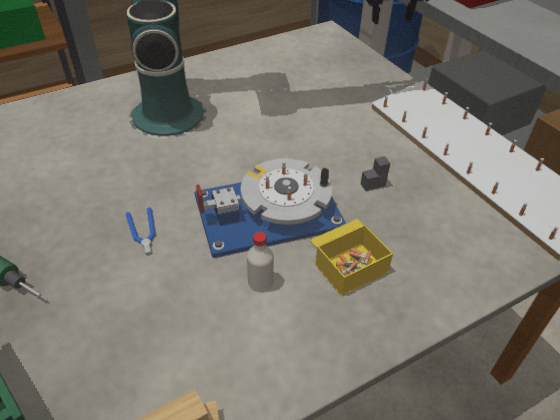

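The top view shows the fixture: plate centre about (254,247), pin top (210,229), yellow slot (271,290), guide block (328,264), thumb plate (361,270). Bottle is at (337,160), bin (240,140), bucking bar (136,231) and pliers (420,295). I'll enlarge both views.

```bash
python3 - <<'E'
from h import *
for n,(a,b,w,h) in {'top0':(180,180,200,150),'scene0':(185,140,200,130)}.items():
    im=cv2.imread(f'pics/{n}.png')[b:b+h,a:a+w]
    im=cv2.convertScaleAbs(im,alpha=1.4,beta=15)
    cv2.imwrite(f'pics/{n}z.png',cv2.resize(im,None,fx=4,fy=4,interpolation=cv2.INTER_CUBIC))
c=pickle.load(open('pics/top0.pkl','rb'));print(pose(c)[0])
for n,u,v,z in [('axis',254,247,.088),('pintop',210,229,.12),('slot',271,290,.072),('thumbtop',361,264,.118),('block',328,264,.08),('bottle',340,152,.15),('bin',240,140,.065),('bb',145,233,.08),('pl',420,295,.01)]:
    print(n,at_z(c,u,v,z).round(4),at_depth(c,u,v).round(4))
E
```

```text
[[-7.60699169e-04 -9.84762792e-01  1.73901308e-01]
 [-9.99631369e-01  5.46841512e-03  2.65936642e-02]
 [-2.71394155e-02 -1.73816973e-01 -9.84403937e-01]]
axis [0.5237 0.1071 0.088 ] [0.5235 0.107  0.0895]
pintop [0.5549 0.189  0.12  ] [0.5552 0.1893 0.1176]
slot [0.4411 0.0745 0.072 ] [0.4422 0.0763 0.0235]
thumbtop [ 0.4878 -0.0955  0.118 ] [ 0.4881 -0.0959  0.1147]
block [ 0.4908 -0.0366  0.08  ] [ 0.4909 -0.0368  0.0778]
bottle [ 0.6957 -0.0579  0.15  ] [ 0.6965 -0.0582  0.147 ]
bin [0.748  0.1391 0.065 ] [0.7666 0.1449 0.0065]
bb [0.553  0.3248 0.08  ] [0.5579 0.3352 0.0432]
pl [ 0.4315 -0.2293  0.01  ] [ 0.4316 -0.2315  0.0009]
```

View pics/top0z.png

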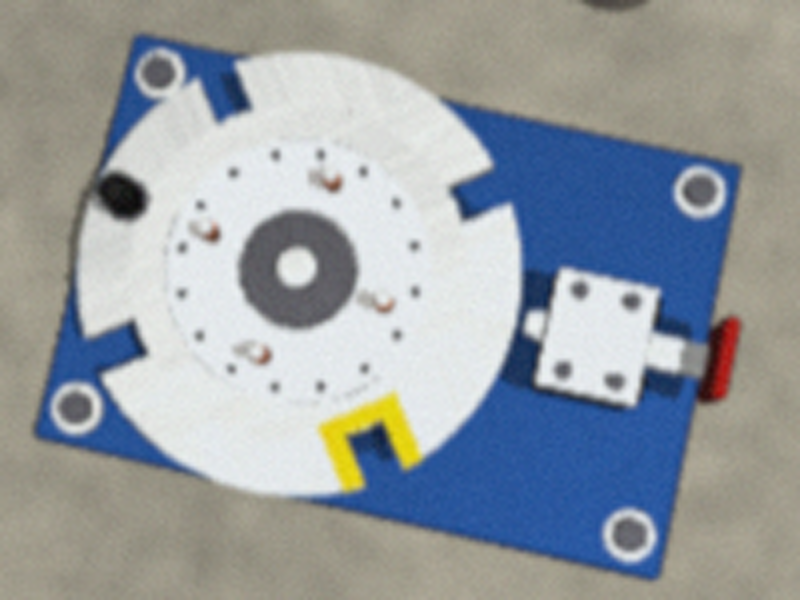

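View pics/scene0z.png

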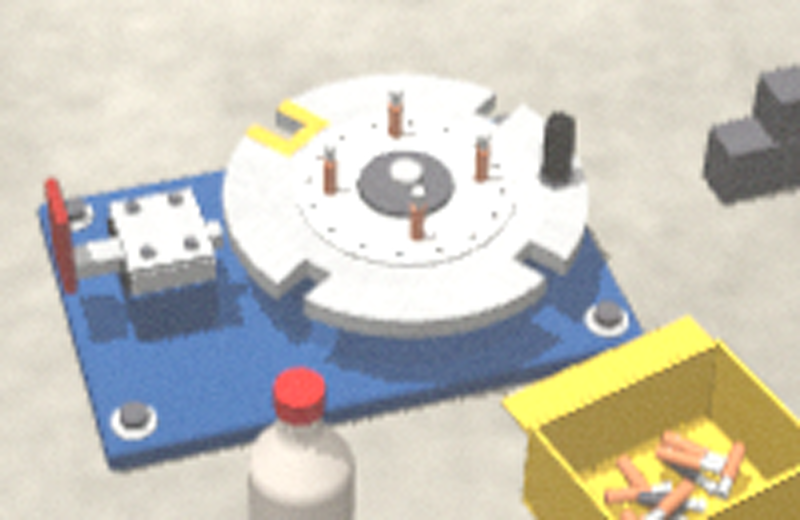

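```bash
cat > fit.py <<'E'
from h import *
from scipy.optimize import least_squares
T=pickle.load(open('pics/top0.pkl','rb'));S=pickle.load(open('pics/scene0.pkl','rb'))
t=lambda u,v:((u+.5)/4-.5+180,(v+.5)/4-.5+180)
s=lambda u,v:((u+.5)/4-.5+185,(v+.5)/4-.5+140)
rot=lambda a:np.array([[np.cos(a),-np.sin(a)],[np.sin(a),np.cos(a)]])
def pl(th,r,ang,z): # plate point: angle of yellow at theta=0 is -90deg
    a=-np.pi/2+th+ang; return (r*np.cos(a),r*np.sin(a),z)
def pts(th):
    return [(T,t(741,165),(.11,-.21,.018)),(T,t(137,35),(.11,.12,.018)),(T,t(657,578),(-.11,-.21,.018)),(T,t(36,434),(-.11,.12,.018)),
     (T,t(298,267),(0,0,.088)),(T,t(124,196),pl(th,.092,-3*np.pi/4,.116)),(T,t(391,478),pl(th,.110,0,.072)),
     (S,s(112,456),(.11,-.21,.018)),(S,s(40,207),(-.11,-.21,.018)),(S,s(640,328),(.11,.12,.018)),
     (S,s(560,115),pl(th,.092,-3*np.pi/4,.12)),(S,s(262,140),pl(th,.110,0,.072))]
def W(p,P): 
    q=rot(p[2])@np.array(P[:2])+p[:2]; return np.array([*q,P[2]])
f=lambda p:np.concatenate([project(c,W(p,P))-uv for c,uv,P in pts(p[3])])
if __name__=='__main__':
    r=least_squares(f,[.52,.107,.2,-1.],loss='soft_l1');print(r.x);print(f(r.x).reshape(-1,2).round(1))
    p=r.x
    for n,P in dict(pin=pl(p[3],.092,-3*np.pi/4,.096),pin_end=pl(0,.092,-3*np.pi/4,.096),bar=(0,-.116,.065)).items(): print(n,W(p,P))
    for uv in [(722,358)]:
        print('thumb',at_z(T,*t(726,330),.118),at_z(T,*t(716,395),.118), at_depth(T,*t(726,340)))
    np.save('p.npy',p)
E
python3 fit.py
```

```text
[ 0.52461035  0.10745858 -0.22156533 -0.92240159]
[[ 0.9 -0.5]
 [-1.  -0.9]
 [ 1.1  1.2]
 [-1.1  1.3]
 [-0.3  0.1]
 [-2.7 -0.4]
 [ 0.1 -0.5]
 [-1.3  0.6]
 [-1.3 -0.5]
 [ 2.3  2.9]
 [-0.1  0.3]
 [-0.4 -4.8]]
pin [0.55689631 0.19360739 0.096     ]
pin_end [0.47544282 0.18521817 0.096     ]
bar [ 0.49911854 -0.00570576  0.065     ]
thumb [ 0.49134922 -0.09579044  0.118     ] [ 0.46116105 -0.09030655  0.118     ] [ 0.48667997 -0.09565455  0.11803931]
```

```bash
cat >> h.py <<'E'
def ori(a):
    y=np.array([np.cos(a),np.sin(a),0]);x=np.array([0,0,-1.]);return R.from_matrix(np.column_stack([x,y,np.cross(x,y)])).as_rotvec()
def wrist(n):
    from cell import manip,cams
    s=manip.state();c=cams.capture('wrist')
    T=np.eye(4);T[:3,:3]=R.from_rotvec(s['tcp_rot']).as_matrix();T[:3,3]=s['tool_pos'];c['T']=T@c['T_tool_cam'];save(c,n);return c
E
python3 - <<'E'
from cell import manip,inverse_kinematics
from h import *
s=manip.state();m=R.from_rotvec(s['tcp_rot']).as_matrix();print('a0',np.degrees(np.arctan2(m[1,1],m[0,1])),m[:,0])
for a in (69,249,-111,125,-55,-12.7,167.3,100,-80):
    for p in ([.587,.182,.09],[.44,.18,.09],[.47,-.11,.09],[.5,.05,.32]):
        q=inverse_kinematics(p,ori(np.radians(a)));print(a,p,None if q is None else np.round(q,2))
from cell import cams
print(cams.capture('wrist')['T_tool_cam'])
E
```

```text
a0 71.96370386145577 [-6.62404619e-04 -1.82098767e-03 -9.99998123e-01]
69 [0.587, 0.182, 0.09] [ 0.26  0.25  1.85 -0.    1.04 -0.94]
69 [0.44, 0.18, 0.09] [ 0.34 -0.    2.14 -0.    1.   -0.87]
69 [0.47, -0.11, 0.09] [-0.28  0.01  2.13  0.    1.   -1.49]
69 [0.5, 0.05, 0.32] [ 0.05 -0.12  1.81 -0.    1.44 -1.15]
249 [0.587, 0.182, 0.09] [ 0.26  0.25  1.85 -0.    1.04  2.2 ]
249 [0.44, 0.18, 0.09] [ 0.34 -0.    2.14 -0.    1.    2.27]
249 [0.47, -0.11, 0.09] [-0.28  0.01  2.13 -0.    1.    1.66]
249 [0.5, 0.05, 0.32] [ 0.05 -0.12  1.81 -0.    1.44  1.99]
-111 [0.587, 0.182, 0.09] [0.26 0.25 1.85 0.   1.04 2.2 ]
-111 [0.44, 0.18, 0.09] [ 0.34 -0.    2.14  0.    1.    2.27]
-111 [0.47, -0.11, 0.09] [-0.28  0.01  2.13  0.    1.    1.66]
-111 [0.5, 0.05, 0.32] [ 0.05 -0.12  1.81  0.    1.44  1.99]
125 [0.587, 0.182, 0.09] [ 0.26  0.25  1.85 -0.    1.04 -1.92]
125 [0.44, 0.18, 0.09] [ 0.34 -0.    2.14  0.    1.   -1.85]
125 [0.47, -0.11, 0.09] [-0.28  0.01  2.13 -0.    1.   -2.46]
125 [0.5, 0.05, 0.32] [ 0.05 -0.12  1.81 -0.    1.44 -2.13]
-55 [0.587, 0.182, 0.09] [ 0.26  0.25  1.85 -0.    
[... 631 characters left out ...]
9]
100 [0.44, 0.18, 0.09] [ 0.34 -0.    2.14 -0.    1.   -1.41]
100 [0.47, -0.11, 0.09] [-0.28  0.01  2.13  0.    1.   -2.03]
100 [0.5, 0.05, 0.32] [ 0.05 -0.12  1.81  0.    1.44 -1.7 ]
-80 [0.587, 0.182, 0.09] [ 0.26  0.25  1.85 -0.    1.04  1.66]
-80 [0.44, 0.18, 0.09] [ 0.34 -0.    2.14 -0.    1.    1.73]
-80 [0.47, -0.11, 0.09] [-0.28  0.01  2.13 -0.    1.    1.11]
-80 [0.5, 0.05, 0.32] [ 0.05 -0.12  1.81 -0.    1.44  1.45]
[[ 2.49623364e-04 -3.24272207e-01  9.45963780e-01 -1.72883647e-01]
 [ 9.99999969e-01  7.47670936e-05 -2.38252743e-04 -7.94663605e-05]
 [ 6.53178030e-06  9.45963810e-01  3.24272215e-01 -8.48137110e-02]
 [ 0.00000000e+00  0.00000000e+00  0.00000000e+00  1.00000000e+00]]
```

```bash
python3 - <<'E'
from cell import manip
from h import *
manip.set_gripper(0.0)
manip.move_pose([.60,.14,.30],ori(np.radians(80)))
wrist('w1')
manip.move_pose([.56,.10,.30],ori(np.radians(20)))
wrist('w2')
s=manip.state();print(s['clock'],s['tool_pos'],s['contact_force'],s['gripper_width'])
E
```

```text
4.7833 [0.56010608 0.10040998 0.29997259] [-0.44097832 -0.46272968 -0.44530543] 5.119381177267143e-05
```

View pics/w1.png

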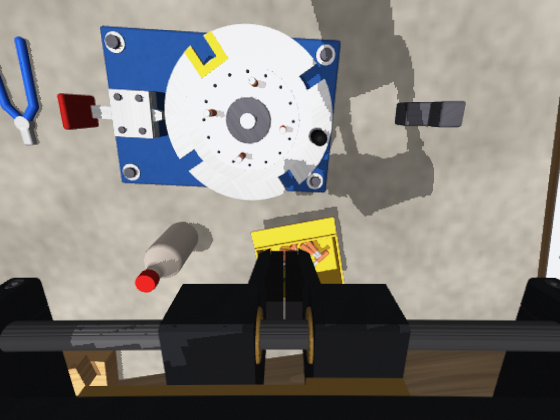

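View pics/w2.png

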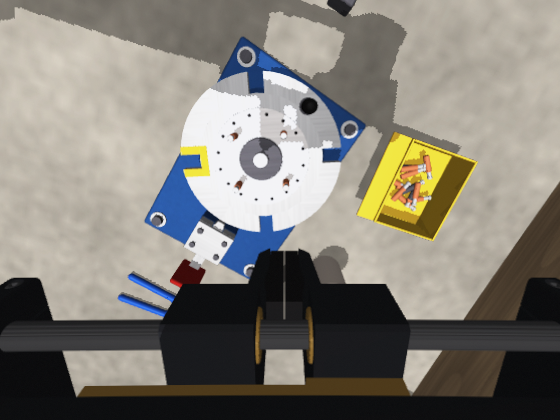

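w1 shows the whole plate: hub (248,120), pin top ~(318,135), yellow slot ~(207,50), thumb plate ~(78,110). In w2 the hub is at (260,160), the pin at (309,105) and the yellow slot at ~(190,160). I'll enlarge both.

```bash
python3 - <<'E'
from h import *
for n,(a,b,w,h) in {'w1':(50,15,200,150),'w1b':(200,60,150,140),'w2':(170,30,200,150)}.items():
    im=cv2.imread(f'pics/{n[:2]}.png')[b:b+h,a:a+w]
    cv2.imwrite(f'pics/{n}z.png',cv2.resize(im,None,fx=4,fy=4,interpolation=cv2.INTER_CUBIC))
E
```

```text
(no output)
```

View pics/w1z.png

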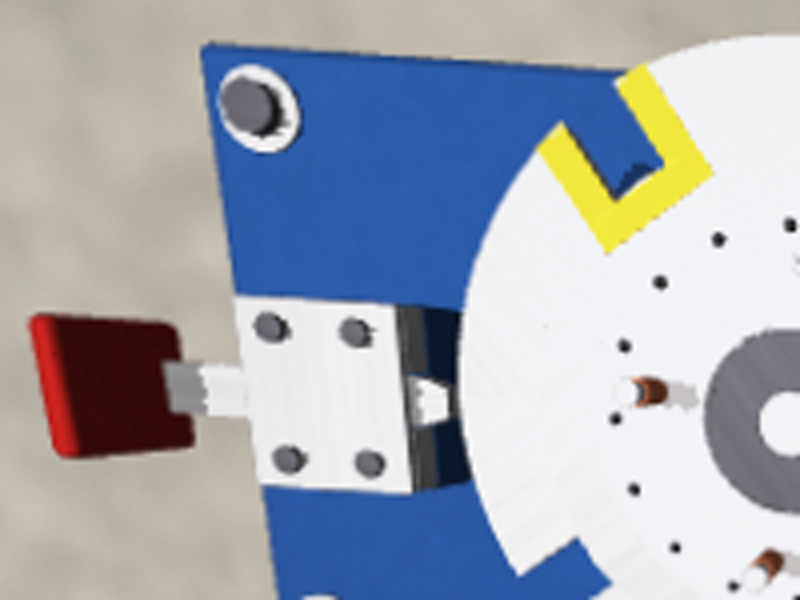

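View pics/w1bz.png

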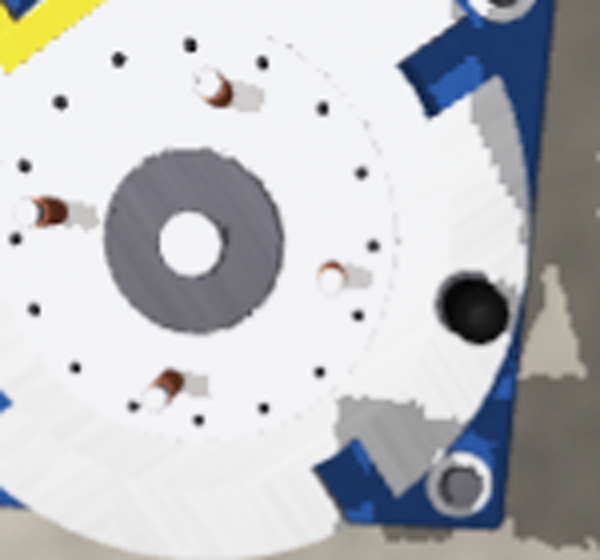

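View pics/w2z.png

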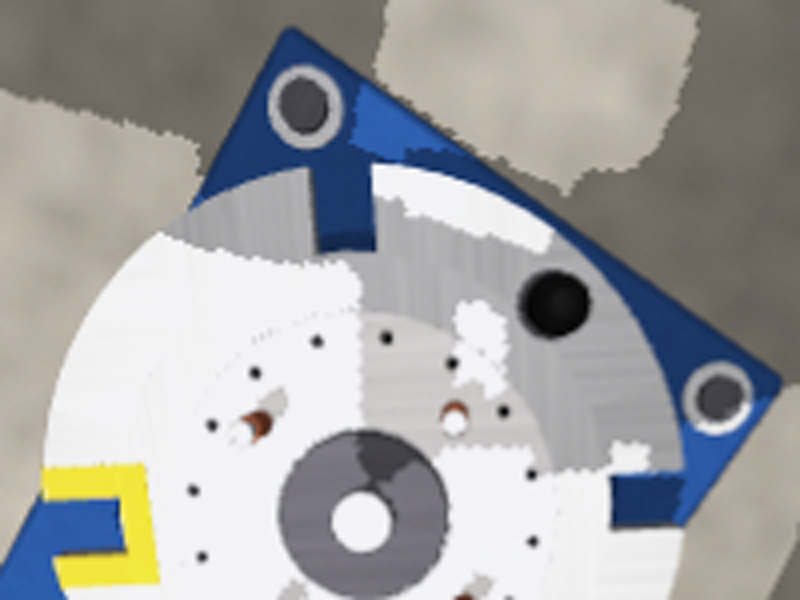

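```bash
cat > fit2.py <<'E'
from h import *
from scipy.optimize import least_squares
import fit
from fit import W,pl,pts
A=pickle.load(open('pics/w1.pkl','rb'));B=pickle.load(open('pics/w2.pkl','rb'))
k=lambda u,v,a,b:((u+.5)/4-.5+a,(v+.5)/4-.5+b)
PIN=-3*np.pi/4
def wp(th): return [(A,k(203,44,50,15),(-.11,-.21,.018)),(A,k(589,105,50,15),pl(th,.1095,0,.072)),(A,k(194,241,200,60),(0,0,.088)),(A,k(478,311,200,60),pl(th,.092,PIN,.12)),(A,k(500,525,200,60),(.11,.12,.018)),
 (B,k(290,28,170,30),(-.11,.12,.018)),(B,k(780,380,170,30),(.11,.12,.018)),(B,k(47,527,170,30),pl(th,.1095,0,.072)),(B,k(554,305,170,30),pl(th,.092,PIN,.12)),(B,k(364,514,170,30),(0,0,.088))]
def f(p): return np.concatenate([project(c,W(p,P))-uv for c,uv,P in wp(p[3])])
r=least_squares(f,np.load('p.npy'),loss='soft_l1');p=r.x;print(p);print(f(p).reshape(-1,2).round(1))
np.save('p2.npy',p)
g=lambda p:np.concatenate([f(p),fit.f(p)])
print('joint',least_squares(g,p,loss='soft_l1').x)
print('pin',W(p,pl(p[3],.092,PIN,.096)),'thumb out top',at_z(A,*k(45,387,50,15),.118))
q=fit.rot(-p[2])@(at_z(A,*k(45,387,50,15),.118)[:2]-p[:2]);print('thumb fix',q)
# depth-based height check
for n,c,uv in [('pin',A,k(478,311,200,60)),('hub',A,k(160,211,200,60)),('plate',A,k(520,400,50,15)),('thumb',A,k(50,387,50,15))]: print(n,at_depth(c,*uv).round(4))
# two-view triangulation of pin top & hub
def tri(c1,a,c2,b):
    R1,p1=pose(c1);R2,p2=pose(c2);d1=R1@ray(c1,*a);d2=R2@ray(c2,*b)
    s=np.linalg.lstsq(np.column_stack([d1,-d2]),p2-p1,rcond=None)[0];return (p1+d1*s[0]+p2+d2*s[1])/2
print('tri pin',tri(A,k(478,311,200,60),B,k(554,305,170,30)),'hub',tri(A,k(194,241,200,60),B,k(364,514,170,30)))
E
python3 fit2.py
```

```text
[ 0.52345399  0.10682728 -0.22045028 -0.94828822]
[[-3.1 -1.2]
 [-0.7 -0.7]
 [-1.   0.5]
 [ 1.4  1. ]
 [ 1.2  1.9]
 [-1.9 -2.9]
 [ 2.7 -0.2]
 [ 0.1  0.6]
 [ 1.6 -0.7]
 [-0.9  1.9]]
joint [ 0.52373705  0.10697618 -0.22024666 -0.94241418]
pin [0.55786387 0.19214996 0.096     ] thumb out top [ 0.47735729 -0.09750227  0.118     ]
thumb fix [-0.00030058 -0.2094645 ]
pin [0.5565 0.1908 0.1196]
hub [0.5124 0.0983 0.0785]
plate [0.5017 0.0188 0.0704]
thumb [ 0.4774 -0.0975  0.1161]
tri pin [0.5564353  0.19075446 0.11979735] hub [0.52345267 0.10559073 0.06606872]
```

```bash
cat >> h.py <<'E'
PX=np.array([.5237,.1070]);YAW=-.2202
def tip(th,off,z=.09,r=.092):
    phi=-np.pi/2+YAW+th-3*np.pi/4+2*np.pi
    rr=np.array([np.cos(phi),np.sin(phi)]);t=np.array([-rr[1],rr[0]])
    return np.array([*(PX+r*rr-off*t),z]),ori(phi)
def F(): 
    from cell import manip
    s=manip.state();return s['clock'].__round__(2),s['tool_pos'].round(4),s['contact_force'].round(1)
E
python3 - <<'E'
from cell import manip
from h import *
th=-.942
P,o=tip(th,.036,.17);manip.move_pose(P,o);print(F())
P,o=tip(th,.036);manip.move_linear(P,rate=.12);print(F())
P,o=tip(th,.020);manip.move_linear(P,rate=.03);print(F())
for x in np.linspace(th,-.10,8)[1:]:
    P,o=tip(x,.0185);manip.move_linear(P,rate=.05,rot=o);print(F())
wrist('w3')
from cell import cams
save(cams.capture('top'),'top1')
E
```

```text
(5.51, array([0.5913, 0.1794, 0.1703]), array([-0.8, -0.5,  0.2]))
(6.33, array([0.5918, 0.1794, 0.091 ]), array([-0.1,  0.5, -0.4]))
(7.01, array([0.5761, 0.1853, 0.0901]), array([-0.2,  0.1,  0.5]))
(7.42, array([0.5649, 0.1913, 0.0899]), array([-0.3, -0.4, -0.2]))
(7.79, array([0.5546, 0.1956, 0.09  ]), array([1.3, 0.3, 1.3]))
(8.17, array([0.5438, 0.1986, 0.09  ]), array([-0.7,  0.7, -0.6]))
(8.54, array([0.5326, 0.2004, 0.09  ]), array([ 0.2, -0.5, -0.6]))
(8.92, array([0.5214, 0.2008, 0.09  ]), array([-0.1,  0.5, -0.5]))
(9.29, array([0.5101, 0.1998, 0.09  ]), array([-0.3, -0.6,  0.1]))
(9.67, array([0.4991, 0.1975, 0.09  ]), array([-1.1,  0.7,  0.5]))
```

View pics/w3.png

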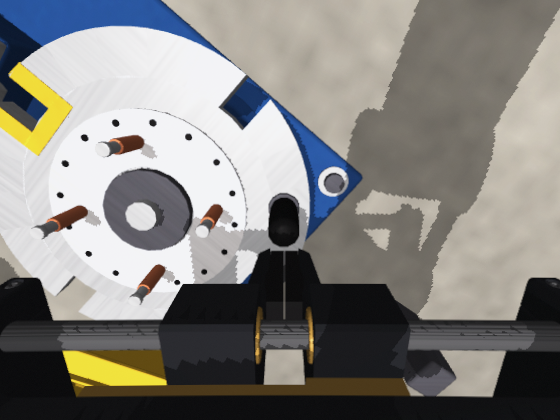

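View pics/top1.png

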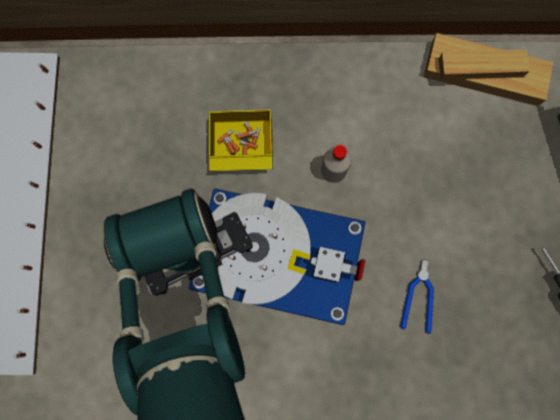

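The plate has turned: in the top view the yellow slot is now at (299,261), close to the bar. In w3 the pin is at (284,222), just ahead of the fingertips. I'll measure the remaining angle.

```bash
cat > meas.py <<'E'
from h import *
import sys
n=sys.argv[1];a,b,w,h=[int(x) for x in sys.argv[2:6]];k=int(sys.argv[6])
im=cv2.imread(f'pics/{n}.png')[b:b+h,a:a+w]
cv2.imwrite(f'pics/{n}z{a}.png',cv2.resize(im,None,fx=k,fy=k,interpolation=cv2.INTER_CUBIC))
E
python3 meas.py top1 280 235 90 60 8
```

```text
(no output)
```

View pics/top1z280.png

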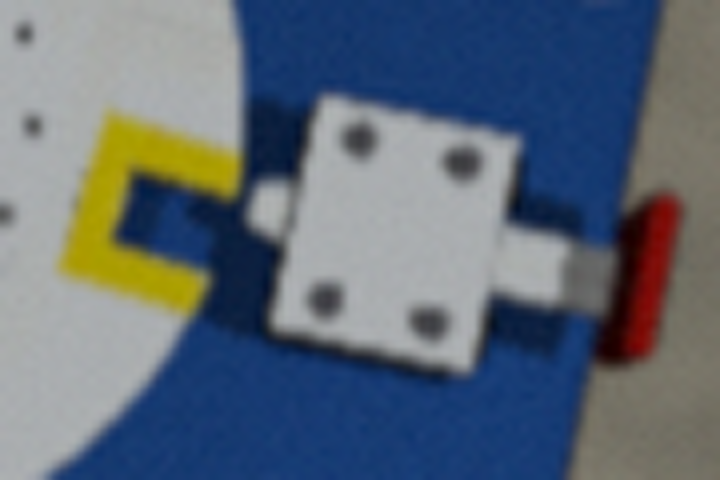

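```bash
python3 - <<'E'
from h import *
T=pickle.load(open('pics/top1.pkl','rb'))
k=lambda u,v:((u+.5)/8-.5+280,(v+.5)/8-.5+235)
m=at_z(T,*k(225,233),.072)[:2];i=at_z(T,*k(124,210),.072)[:2];n=at_z(T,*k(250,208),.071)[:2];o=at_z(T,*k(575,270),.071)[:2]
tt=at_z(T,*k(664,200),.118)[:2];tb=at_z(T,*k(628,355),.118)[:2]
an=lambda v:np.arctan2(v[1],v[0])
for ax in (PX,at_z(T,253.94,246.37,.088)[:2]):
    print(ax,'slot',an(m-ax),an(i-ax),'nose',an(n-ax),'outer',an(o-ax),'thumb',an((tt+tb)/2-ax),'yawbar',-np.pi/2+YAW)
print('bar dir',an(o-n),'slot dir',an(m-i),'thumb normal',an(tb-tt))
E
```

```text
[0.5237 0.107 ] slot -1.864590066064967 -1.8847263579991165 nose -1.7965360680644913 outer -1.7826946456875836 thumb -1.7938430697638177 yawbar -1.7909963267948965
[0.52488725 0.10724805] slot -1.8742942306681416 -1.897193363361747 nose -1.8061935030373861 outer -1.788386110279693 thumb -1.7991834951135584 yawbar -1.7909963267948965
bar dir -1.7632277705278507 slot dir -1.7979920492282315 thumb normal 2.8868252648156445
```

```bash
python3 - <<'E'
from cell import manip,cams
from h import *
for x in (-.055,-.02):
    P,o=tip(x,.0185);manip.move_linear(P,rate=.015,rot=o);print(F())
manip.dwell(.2)
c=cams.capture('top');save(c,'top2');wrist('w4');print(F())
E
python3 meas.py top2 280 235 90 60 8; python3 meas.py w4 0 0 280 210 2
```

```text
(10.2, array([0.495 , 0.1963, 0.0901]), array([ 0.9, -0. , -0.6]))
(10.57, array([0.4915, 0.1952, 0.09  ]), array([ 0.3, -0.4,  0.3]))
(10.87, array([0.4915, 0.1952, 0.0899]), array([ 0.5,  0.8, -0.4]))
```

View pics/top2z280.png

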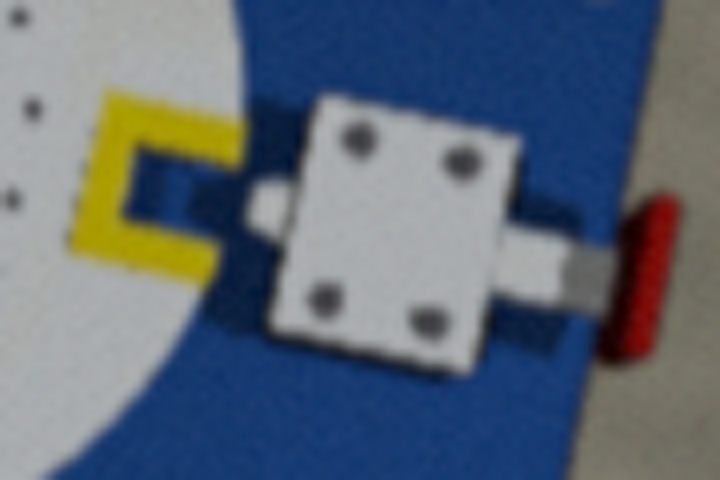

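View pics/w4z0.png

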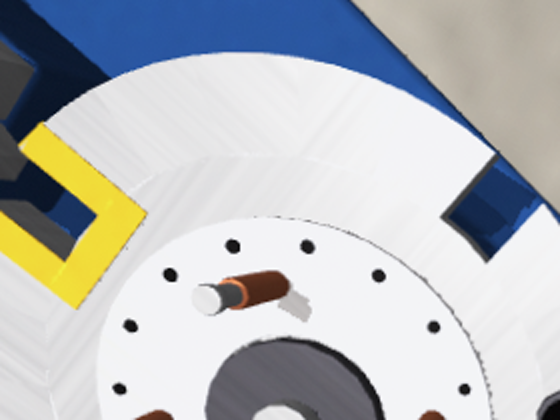

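```bash
cat >> h.py <<'E'
def fx(x,y,z):
    c,s=np.cos(YAW),np.sin(YAW);return np.array([PX[0]+c*x-s*y,PX[1]+s*x+c*y,z])
E
python3 - <<'E'
from cell import manip,cams
from h import *
P,o=tip(-.02,.035);manip.move_linear(P,rate=.06)
P,o=tip(-.02,.035,.2);manip.move_linear(P,rate=.2)
o=ori(YAW)
manip.move_pose(fx(0,-.245,.2),o)
c=cams.capture('top');save(c,'top3')
manip.move_linear(fx(0,-.245,.09),rate=.12)
manip.dwell(.1);wrist('w5')
yd=np.array([-np.sin(YAW),np.cos(YAW),0])
def f(): return round(float(np.mean([manip.state()['contact_force']@yd for _ in range(3)])),1)
print(F(),f())
for y in (-.225,-.219,-.214,-.210):
    manip.move_linear(fx(0,y,.09),rate=.03); print(y,f(),F()[0])
    if f()<-9: break
wrist('w6')
E
python3 meas.py w5 100 0 400 300 2;python3 meas.py w6 100 0 400 300 2
```

```text
(14.74, array([ 0.471 , -0.1324,  0.091 ]), array([-0.4,  0.1,  0.2])) 0.0
-0.225 -0.1 15.56
-0.219 -1.2 15.91
-0.214 -1.3 16.23
-0.21 -0.7 16.51
```

View pics/w5z100.png

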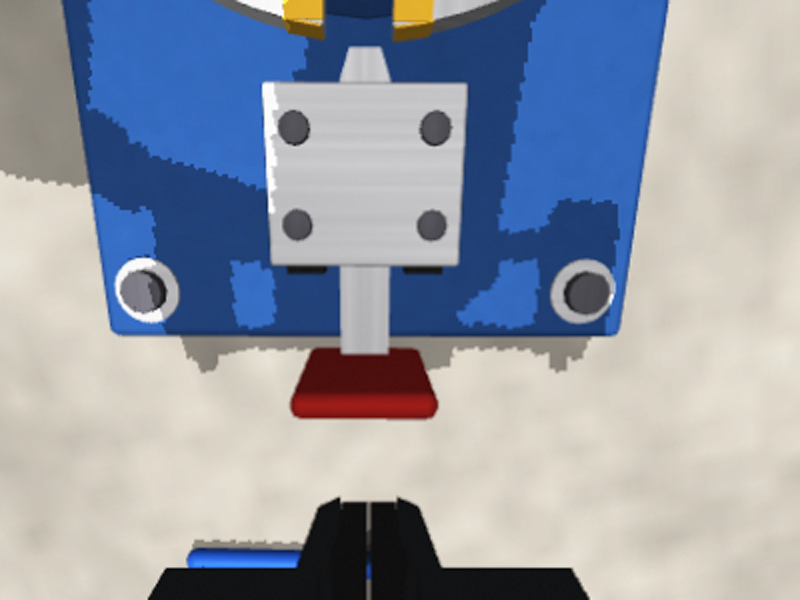

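View pics/w6z100.png

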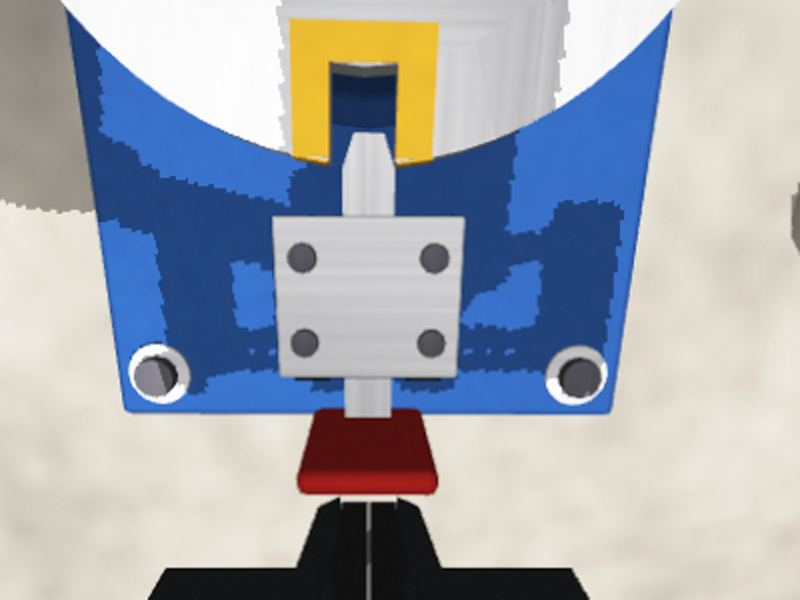

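The slot (crop 331–397) is lined up with the bar, and the nose at (369,133) has already entered the mouth. I'll keep pushing in small steps while watching the force.

```bash
python3 - <<'E'
from cell import manip,cams
from h import *
yd=np.array([-np.sin(YAW),np.cos(YAW),0])
def f(): return round(float(np.mean([manip.state()['contact_force']@yd for _ in range(3)])),1)
for y in list(np.arange(-.207,-.1935,.003))+list(np.arange(-.193,-.180,.001)):
    manip.move_linear(fx(0,y,.09),rate=.02); v=f();a=(manip.state()['tool_pos'][:2]-PX)@yd[:2]
    print(round(y,4),round(a,4),v,F()[0])
    if v<-10: break
wrist('w7')
E
python3 meas.py w7 100 0 400 300 2
```

```text
-0.207 -0.2069 -1.8 16.86
-0.204 -0.2038 -2.3 17.16
-0.201 -0.2008 -1.7 17.46
-0.198 -0.1978 -2.4 17.76
-0.195 -0.1948 -2.3 18.06
-0.193 -0.1931 -3.6 18.31
-0.192 -0.192 -2.9 18.56
-0.191 -0.1911 -3.5 18.81
-0.19 -0.1901 -2.7 19.06
-0.189 -0.1891 -3.1 19.31
-0.188 -0.1881 -3.0 19.56
-0.187 -0.1871 -2.2 19.81
-0.186 -0.1861 -3.4 20.06
-0.185 -0.1851 -2.4 20.31
-0.184 -0.1841 -3.5 20.56
-0.183 -0.1831 -3.4 20.81
-0.182 -0.1821 -3.8 21.06
-0.181 -0.1811 -3.4 21.31
-0.18 -0.1801 -2.7 21.56
```

View pics/w7z100.png

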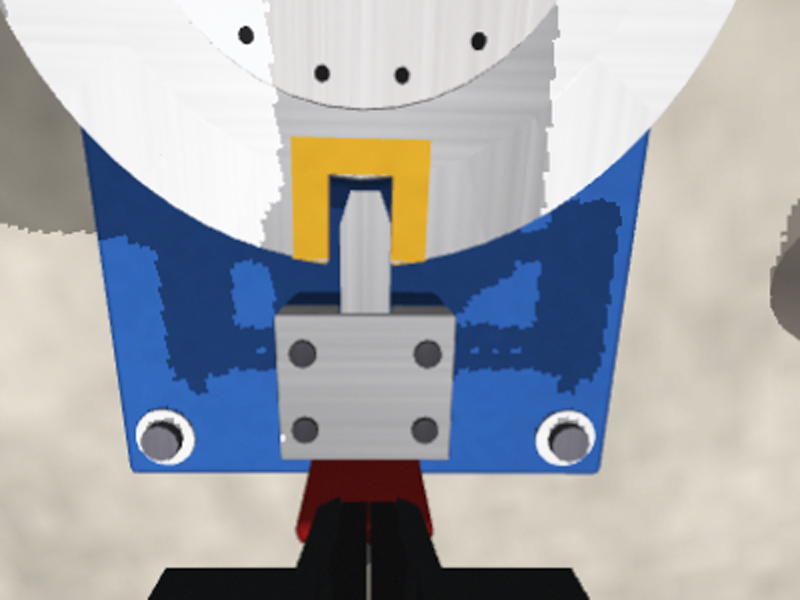

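The bar is about 22 mm into the slot (nose at crop v≈192, floor 178, mouth 263), but the force is still only the sliding drag. I'll continue until the stops show in the force.

```bash
python3 - <<'E'
from cell import manip,cams
from h import *
yd=np.array([-np.sin(YAW),np.cos(YAW),0])
def f(): return round(float(np.mean([manip.state()['contact_force']@yd for _ in range(3)])),1)
for y in np.arange(-.1795,-.172,.0005):
    manip.move_linear(fx(0,y,.09),rate=.01); v=f();a=(manip.state()['tool_pos'][:2]-PX)@yd[:2]
    print(round(y,4),round(a,4),v,F()[0])
    if v<-14: break
manip.dwell(.3);print(f());wrist('w8')
E
python3 meas.py w8 100 0 400 300 2
```

```text
-0.1795 -0.1796 -4.2 21.86
-0.179 -0.1791 -2.9 22.11
-0.1785 -0.1787 -3.3 22.36
-0.178 -0.1782 -3.3 22.61
-0.1775 -0.1777 -3.6 22.86
-0.177 -0.1771 -2.8 23.11
-0.1765 -0.1767 -3.8 23.36
-0.176 -0.1762 -3.3 23.61
-0.1755 -0.1756 -3.9 23.86
-0.175 -0.1752 -3.4 24.11
-0.1745 -0.1747 -3.6 24.36
-0.174 -0.1742 -3.1 24.61
-0.1735 -0.1736 -3.0 24.86
-0.173 -0.1732 -3.2 25.11
-0.1725 -0.1726 -2.8 25.36
-0.172 -0.1722 -2.9 25.61
-3.3
```

View pics/w8z100.png

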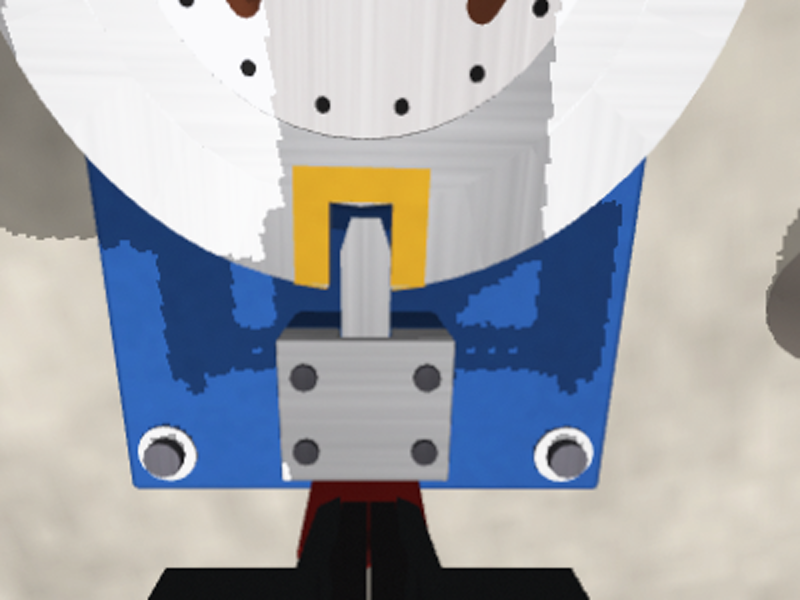

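The bar has not moved further over the last 8 mm, the fingers appear in front of the red plate, and the force is flat. That disagrees with the stop model, so I'll look from the outside before pushing any more.

```bash
python3 - <<'E'
from cell import manip,cams
from h import *
s=manip.state();print(s['tool_pos'],s['contact_force'],s['moment'],s['gripper_width'],s['joint_velocities'].round(3),s['tcp_rot'],ori(YAW))
for n in('top','scene'): save(cams.capture(n),n+'4')
E
python3 meas.py top4 230 200 200 150 4;python3 meas.py scene4 140 110 200 150 4
```

```text
[ 0.48702705 -0.06120343  0.0907796 ] [-0.24499805 -3.28340364  4.30230076] [-0.63966304  0.15512358  0.00167197] 0.00046911403633145853 [-0.001 -0.     0.001 -0.001  0.     0.001] [ 1.37000409  1.09518924 -1.36825185] [ 1.36954461  1.09688779 -1.36954461]
```

View pics/top4z230.png

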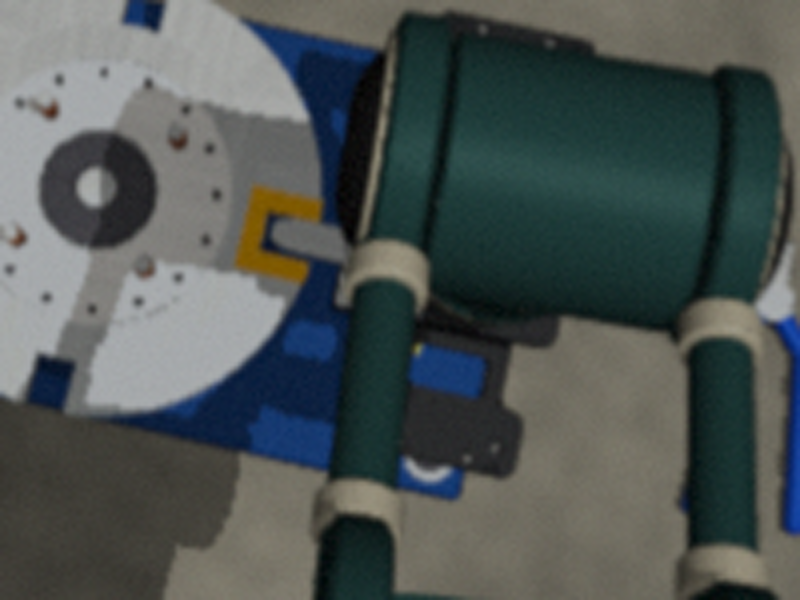

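View pics/scene4z140.png

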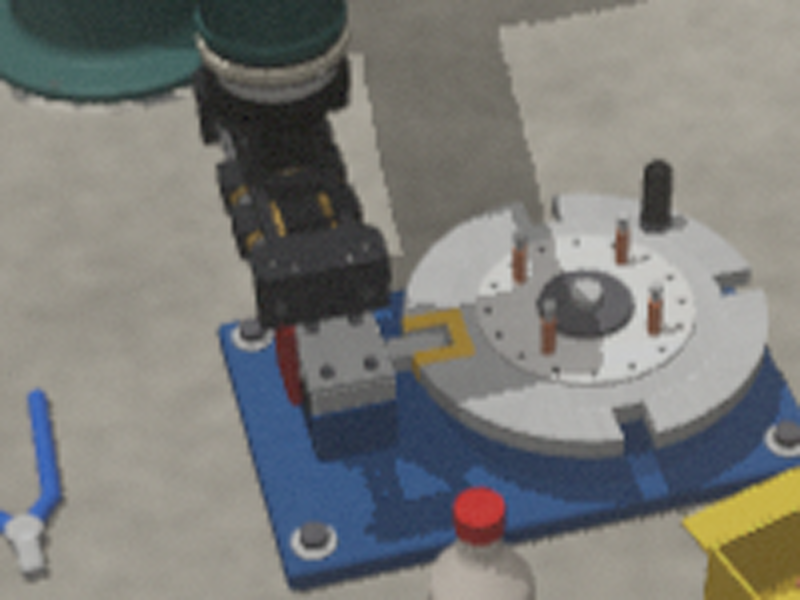

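```bash
python3 meas.py w8 220 220 110 80 7; python3 - <<'E'
from h import *
from h import *
c=pickle.load(open('pics/w8.pkl','rb'))
c5=pickle.load(open('pics/w5.pkl','rb'))
yd=np.array([-np.sin(YAW),np.cos(YAW)])
def fr(c,u,v):
    P=at_depth(c,u,v);d=P[:2]-PX;return (round(d@np.array([np.cos(YAW),np.sin(YAW)]),4),round(d@yd,4),round(P[2],4))
for v in range(236,300,3): print(v,[ (fr(c,u,v)) for u in (258,266,274,284)])
E
```

```text
236 [(np.float64(-0.017), np.float64(-0.1718), np.float64(0.0794)), (np.float64(-0.0115), np.float64(-0.1724), np.float64(0.0783)), (np.float64(-0.0059), np.float64(-0.1721), np.float64(0.0788)), (np.float64(0.0011), np.float64(-0.1717), np.float64(0.0798))]
239 [(np.float64(-0.017), np.float64(-0.174), np.float64(0.0797)), (np.float64(-0.0115), np.float64(-0.174), np.float64(0.0797)), (np.float64(-0.0059), np.float64(-0.1743), np.float64(0.079)), (np.float64(0.0011), np.float64(-0.1741), np.float64(0.0796))]
242 [(np.float64(-0.0176), np.float64(-0.1788), np.float64(0.0745)), (np.float64(-0.0117), np.float64(-0.178), np.float64(0.0762)), (np.float64(-0.0061), np.float64(-0.1782), np.float64(0.0757)), (np.float64(0.0011), np.float64(-0.1786), np.float64(0.0749))]
245 [(np.float64(-0.0171), np.float64(-0.1785), np.float64(0.0799)), (np.float64(-0.0115), np.float64(-0.1784), np.float64(0.0802)), (np.float64(-0.0059), np.float64(-0.1783), np.float64(0.0803)), (np.float64(0.0011), np.float64(-0.1783), np.float64(0.0803))]
248 [(np.float64(-0.0167), np.float64(-0.1784), np.float64(0.0846)
[... 3878 characters left out ...]
loat64(-0.0069), np.float64(-0.1636), np.float64(0.1564)), (np.float64(-0.0034), np.float64(-0.1638), np.float64(0.1561)), (np.float64(0.001), np.float64(-0.1773), np.float64(0.137))]
296 [(np.float64(-0.0069), np.float64(-0.1404), np.float64(0.1904)), (np.float64(-0.0067), np.float64(-0.163), np.float64(0.1593)), (np.float64(-0.0033), np.float64(-0.163), np.float64(0.1592)), (np.float64(0.0009), np.float64(-0.1633), np.float64(0.1589))]
299 [(np.float64(-0.0069), np.float64(-0.1415), np.float64(0.1904)), (np.float64(-0.0066), np.float64(-0.1631), np.float64(0.1611)), (np.float64(-0.0033), np.float64(-0.1632), np.float64(0.161)), (np.float64(0.0009), np.float64(-0.1643), np.float64(0.1595))]
```

View pics/w8z220.png

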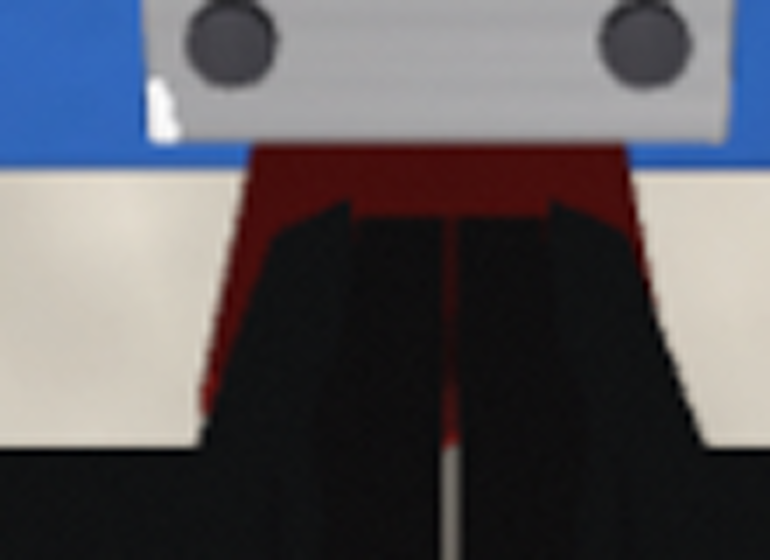

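The wrist depth shows the fingertips' front edge at z≈0.118. The fingers have ridden up onto the top edge of the thumb plate, and the upward force of 4 N agrees. The plate's inner face is at fixture y≈-0.1785, almost on the stops. I'll lift straight up, go behind it again lower down, and push properly.

```bash
python3 - <<'E'
from cell import manip,cams
from h import *
manip.move_linear(fx(0,-.172,.16),rate=.1)
manip.move_linear(fx(0,-.235,.16),rate=.15)
wrist('w9')
manip.move_linear(fx(0,-.235,.070),rate=.12);manip.dwell(.1)
wrist('w10');save(cams.capture('scene'),'scene5');print(F())
E
python3 meas.py w10 100 0 400 300 2;python3 meas.py scene5 140 110 200 150 4;python3 meas.py w9 100 0 400 300 2
```

```text
(28.62, array([ 0.4732, -0.1226,  0.071 ]), array([ 0.1,  0.2, -0. ]))
```

View pics/w10z100.png

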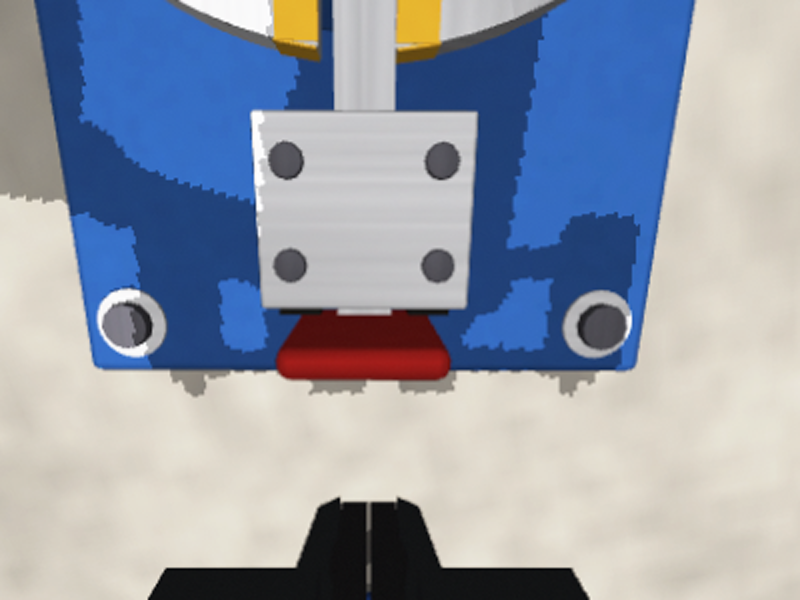

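View pics/scene5z140.png

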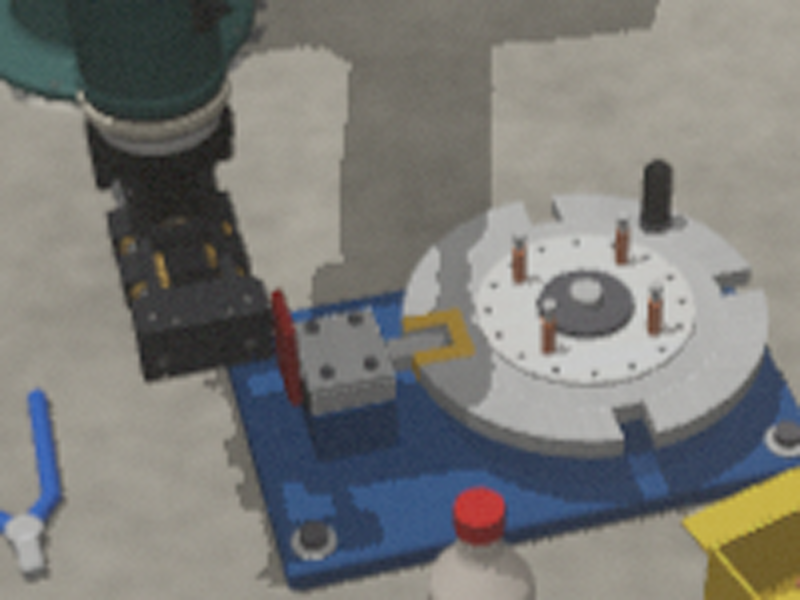

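View pics/w9z100.png

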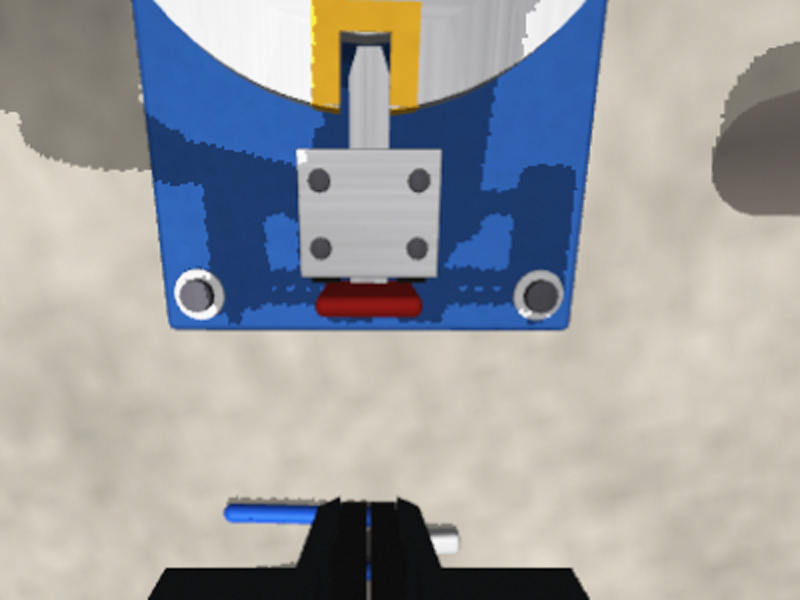

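```bash
python3 - <<'E'
from cell import manip,cams
from h import *
yd=np.array([-np.sin(YAW),np.cos(YAW),0])
def f(): return round(float(np.mean([manip.state()['contact_force']@yd for _ in range(3)])),1)
manip.move_linear(fx(0,-.206,.07),rate=.08);print(f())
for y in np.arange(-.204,-.183,.001):
    manip.move_linear(fx(0,y,.07),rate=.01 if y>-.2 else .02); v=f();S=manip.state()
    print(round(y,4),round((S['tool_pos'][:2]-PX)@yd[:2],4),v,S['contact_force'][2].round(1),F()[0])
    if v<-10: break
wrist('w11')
E
python3 meas.py w11 100 0 400 300 2
```

```text
-0.0
-0.204 -0.2041 -0.4 -0.4 29.38
-0.203 -0.2031 0.9 0.1 29.63
-0.202 -0.202 0.1 -0.1 29.88
-0.201 -0.2009 0.6 0.2 30.13
-0.2 -0.1999 -0.4 -1.0 30.38
-0.199 -0.199 -0.9 -0.3 30.63
-0.198 -0.1979 0.2 -0.4 30.88
-0.197 -0.1969 0.1 -0.3 31.13
-0.196 -0.1966 -4.2 0.8 31.38
-0.195 -0.1966 -8.9 0.3 31.63
-0.194 -0.1966 -13.2 0.7 31.88
```

View pics/w11z100.png

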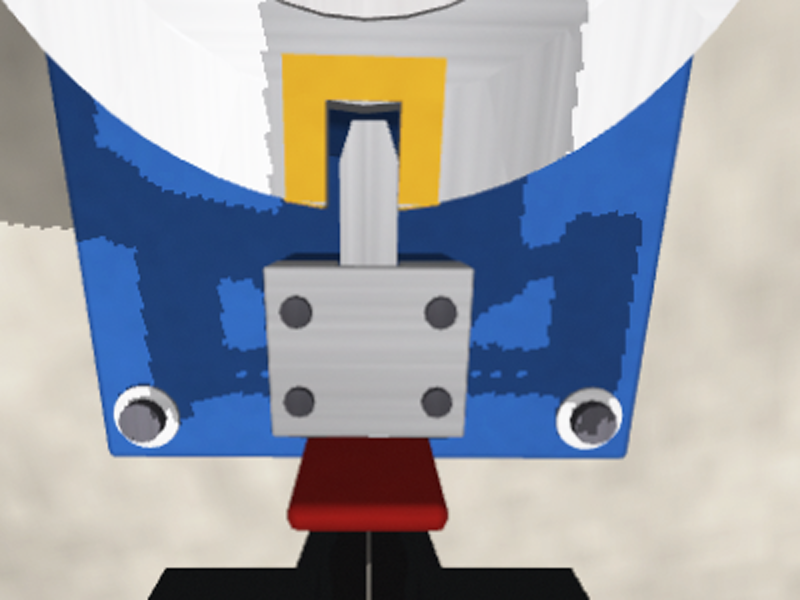

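Now it meets a firm stop: the force rises to 13 N with no motion and no lifting. In the wrist view the nose is about 22 mm into the yellow slot. I'll withdraw and do the final check.

```bash
python3 - <<'E'
from cell import manip,cams
from h import *
manip.move_linear(fx(0,-.235,.07),rate=.08)
manip.move_linear(fx(0,-.235,.20),rate=.2)
wrist('w12')
manip.set_joints([1.219,0.264,1.604,0,1.274,-0.037])
for n in('top','scene'): save(cams.capture(n),n+'6')
print(F())
E
python3 meas.py top6 280 235 90 60 8; python3 meas.py w12 100 0 400 300 2
```

```text
(36.38, array([0.21  , 0.6413, 0.2112]), array([0.1, 0.1, 0.4]))
```

View pics/w12z100.png

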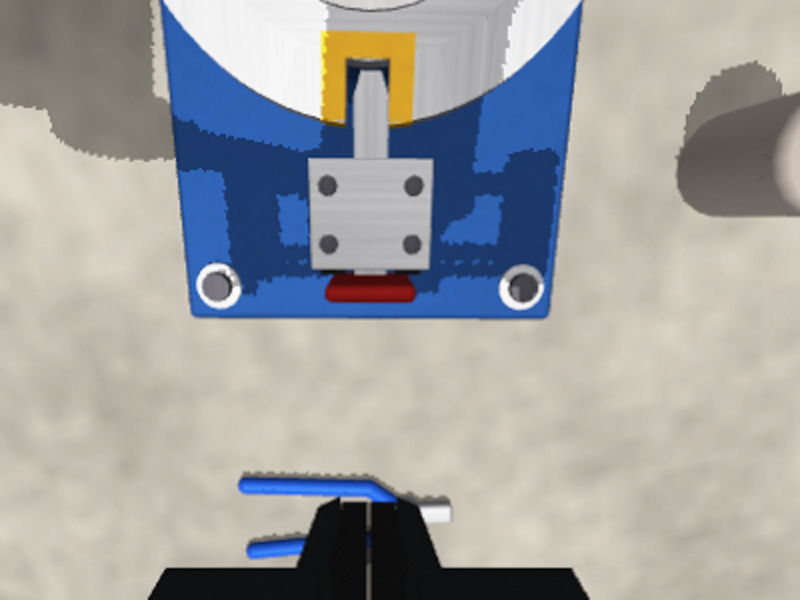

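View pics/top6z280.png

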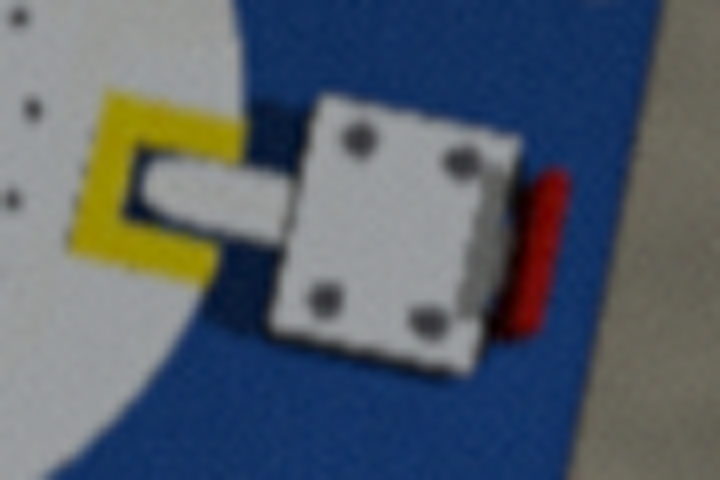

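View pics/top6.png

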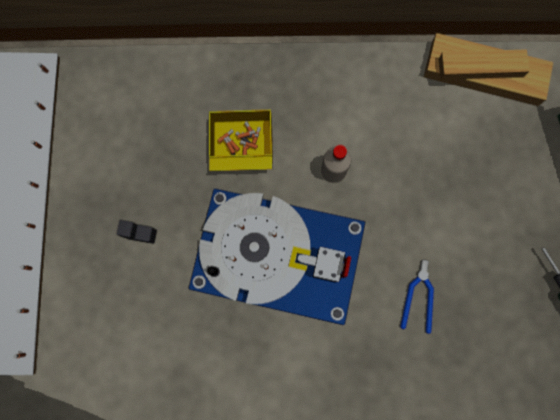

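The bar is deep in the yellow slot (crop nose (143,190)) and the thumb plate is against the block. The bin, bottle, bucking bar and pliers are at the same pixels as at the start.

```bash
python3 -c "
from cell import order
print(order.close_job())"
```

```text
the job is handed in; nothing more can be done
None
```

The plate is turned to the yellow slot, the lock bar is home in it, and the job is handed in at 36.4 s on the robot's clock.

- **Turning:** I pushed the black pin anticlockwise with the shut fingertips by about 0.94 rad. Before the bar went in, the slot was lined up to about 0.01 rad.
- **First push on the thumb plate, which went partly wrong:** at tool height z = 0.09 m the fingertips rode up onto the top edge of the thumb plate (about 4 N upward, under 5 N in all). The wrist camera's depth put the front edge of the fingertips near z = 0.118 m, well above the reported tool point. I did not find out why. I lifted straight off and pushed again at z = 0.07 m.
- **Second push:** the bar met a firm stop, with the force rising to 13 N and no further movement. That fits the rubber stops.
- **Last checks:**
  - The nose is about 22 mm into the yellow slot, as expected when fully home.
  - The thumb plate moved roughly 25–27 mm from where it started.
  - The bin, bottle, bucking bar and pliers are in the same places in the top view.
  - The arm is back at its start pose, touching nothing.

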